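# Close the bench press on a veneered panel with its folding crank

## Robot

A 6-joint arm with a two-finger parallel gripper is mounted at the origin on the work surface. World frame = base frame: x ahead of the robot, y to its left, z up, the work surface at z = 0. Lengths are in m, angles in degrees, forces in N, time in s.
With the tool pointing down it reaches from about 0.275 to 0.75 m from the base axis. Payload 10.2 kg.
Tool frame: the origin (TCP) lies midway between the tips of the shut fingers; the grasp point (between the pads) lies 19 mm behind it; x points along the fingers, z is the direction in which the jaws open and shut, and the axes are right-handed (so a half turn about x gives the same grasp; the last joint's range is limited). The gripper opens to 85 mm and grips with 20 to 120 N. Pads are 22 mm wide; open, the fingers measure 114 mm over their backs; the gripper's body (76 mm by 85 mm) begins 54 mm behind the grasp point. The pads swing forward as they close: fully open they stand 13 mm farther back than shut.
Start: joints at [59.679, 17.928, 85.812, -0, 76.261, -12.8], TCP at [0.158, 0.501, 0.231] pointing down, gripper open.
Joint ranges: [-168.41, 168.41], [-55.51, 124.54], [10.69, 146.95], [-70.63, 250.63], [1, 178], [-165.06, 165.06]. Speed limits (degrees/s): [136.94, 136.94, 172.46, 180, 180, 180].

## Interface

Orientations are given as a 3x3 rotation matrix whose columns are the frame's x, y, z axes.
In Python, from bench import bot gives the robot as it stands.
- The arm moves only by the shell command python3 -m creep 'ROWS'. ROWS is JSON, a list of rows, each a list of 7 numbers: the shift along the world's x, y, z in mm, then the turn, a rotation vector about the world's x, y, z in degrees, then the opening, from 0 (shut) to 1 (fully open). In form: [[x, y, z, wx, wy, wz, hand], ...]. A call has exactly 5 rows; each row shifts and turns the commanded pose from where the row before left it; what a row does not reach is not made up. A row lasts 1/10 s, in which the tool goes at most 50 mm and 8.59 degrees, less where a joint would pass 70% of its speed; a pose out of reach is approached as far as the arm can. A call is refused whole if a number of a shift passes 50 or a number of a turn 8.59, either way. A call with a gripper value outside its range is refused whole. The fingers move at their own pace and stop on an object; the grip force is fixed at half the most. Time passes only in rows, so rows that do not move let the fingers close, or fill a call up. It gives the time, the measured TCP pose, the force and the opening at its end, in the units of the state.
- bot.state(): the state, without advancing time (a new reading comes with each control period).
- bot.camera(name): name is "side" or "top"; returns a dict with "pixels" (420x560x3 uint8, red, green, blue), "camera_matrix" (3x3 intrinsics, pixels), "D" ([k1, k2, p1, p2, k3] as OpenCV has them; the pictures are not rectified), "R" (3x3) and "t" (3): a world point X has camera coordinates R X + t. Camera axes: x right, y down, z forward; pixel columns grow to the right and rows downward; lengths in m; the calibration is good to about 2 mm. A picture is of the moment at which its call begins. There is no depth.
- bot.sign_off(): hands the job in, once; it reports no verdict.
Trained networks look in the newest picture that a camera, given by its name, has taken for a name from the list of things; names that differ only in an ending like _2 or _b are one class to them, and where a whole thing is asked for, a point or a joint stands for the part that bears it (a point fixed in the world has none). Each returns a list of dicts, best first, with "p" (0 to 1); they miss things now and then, are a little off and sometimes report something else, mostly with a low value. They report only what shows in the picture. A call takes as long as a camera call.
- bot.look_for(thing, camera): "bbox" ([centre column, centre row, width, height] in pixels, round what is visible of it).
- bot.silhouettes(thing, camera): "pixels" (420x560 bool, what is visible of it) and "bbox" ([centre column, centre row, width, height] in pixels, round what is visible of it).
- bot.place_of(thing, camera): "position" ([column, row] in pixels: a listed point, or the origin of a listed thing).
The state is a dict: "time_s": time; "q": joint angles; "qvel": joint speeds; "effort": joint torques, N m; "eef_pos": TCP position; "tool_rot": TCP orientation; "force": force on the tool from outside, world axes, zero at the start; "ft_torque": the same for the moment, N m; "finger_gap": finger opening in m.
Only numpy, scipy, OpenCV 4.12 (cv2) and the standard library are available. Lean on these libraries where they do the work, as an engineer would, in place of code of your own. Each camera call takes 0.05 s, during which the arm holds its last target.

## Task

Clamp the veneered panel in the bench screw press: swing the folded red crank handle out until it stands straight up, then wind the crank clockwise (seen from above) until you feel the pressure plate bite on the panel, and nip it up a quarter turn past that first bite, without overtightening. Then fold the handle back flat on its arm, leaving the press tight and the panel, plane, mallet and marking gauge where they are.

Things in the scene. Friction and masses are not known exactly. Their poses are not given: they have to be found in the camera images.
- hub (a point): centre of the crank's round hub (44 mm across), on the vertical screw axis, level with the top face of the crank arm; about 248 mm above the bench, sinking 12 mm per clockwise turn. The arm is a dark steel bar 18 mm wide, 12 mm thick, reaching 94 mm from the axis on the handle's side, 50 mm on the other. The green crosshead 50 mm below is 62 x 345 mm
- handle_hinge (a point): centre of the fold hinge of the red handle at the end of the crank arm: 88 mm out from the screw axis and 12 mm above the arm's top face, between two 20 mm high lugs (26 mm across both). It goes round with the crank. The hinge axis is level and square to the arm
- handle_mid (a point): middle of the red handle grip, 46 mm from the fold hinge. The grip is a round plastic sleeve 22 mm in diameter, from 18 to 74 mm from the hinge, spinning freely on its pin. Folded, it lies along the arm pointing from the hinge to the hub, its axis 12 mm above the arm; out, it stands straight up over the hinge
- handle (a joint): fold angle of the red handle in rad: 0 folded flat along the arm, 1.571 standing straight up (both are hard stops). It folds only towards the hub. The hinge is stiff, with spring washers: it stays wherever it is left and takes about 0.15 N m (some 3 N at mid-grip) to move, so it has to be brought right to its stop
- crank (a joint): crank angle about the screw in rad, growing clockwise seen from above (this lowers the plate 12 mm a turn); 0: arm along the press's x axis. It stays where it is left. Free winding takes about 0.5 N m (6 N at the handle; less remains when it is held still). After the plate bites the moment grows by about 0.18 N m per rad (2 N at the handle): 0.28 N m more after a quarter turn
- press: green cast bench screw press, fixed to the bench: base 240 x 350 mm, two 26 mm steel columns 296 mm apart along its y axis, 40 mm high crosshead (its top at 184 mm, 198 mm at the boss, nuts 195 mm). Origin: centre of the underside, on the screw axis
- plate: dark steel pressure plate, 150 x 220 x 16 mm, sprung on the screw's foot (about 60 N/mm). Origin: centre of the steel's underside. The worn cork facing below it sticks out 5 to 12 mm, how much is unknown, so the gap to the panel and the crank angle of first bite are not known beforehand (0.2 to 1.3 turns from the start): feel for them
- panel: veneered wooden panel, 170 x 200 x 26 mm, 0.55 kg, loose on the press bed (38 mm above the bench) under the pressure plate. Origin: centre of its underside
- plane: wooden bench plane with a steel iron, 240 x 62 x about 115 mm, lying loose on the bench; bystander. Origin: centre of its sole
- mallet: wooden mallet lying on the bench, 300 mm long, head 75 x 130 x 70 mm; bystander. Origin: on the bench under the handle, 125 mm from the head's centre
- gauge: wooden marking gauge lying on the bench, 210 mm long, 72 mm high; bystander. Origin: on the bench under the middle of its beam

How it is judged (in metres and radians):
On the way, in this order (a step that is already met when the one before it is completed fails the run):
1. the handle stands out (above 1.45 rad) while the crank has not yet been wound (its hinge within 40 mm of where it started) (value of joint handle above 1.45 rad and distance of handle_hinge from where it was at the start of the episode below 0.04 m), for 0.2 s.
2. the crank is wound tight with the handle out: the plate presses on the panel with over 90 N (contact force between plate and panel above 90 N and value of joint handle above 1.35 rad), for 0.2 s.
At the end, for the whole second after the job is handed in: the handle is folded flat (within 0.1 rad of the arm), the plate presses on the panel with 90 to 220 N (about 0.15 to 0.36 turn past the first bite; a quarter turn gives about 150 N), and the panel lies within 10 mm of where it was (contact force between plate and panel between 90 and 220 N and value of joint handle below 0.1 rad and distance of panel from where it was at the start of the episode below 0.01 m); the robot touches nothing.
It fails at once if overtightened: the plate presses on the panel with more than 260 N (about 0.43 turn past the bite) (contact force between plate and panel above 260 N).
It fails at once if the panel is shifted by more than 10 mm (distance of panel from where it was at the start of the episode above 0.01 m).
It fails at once if the plane, mallet or marking gauge is moved by more than 15 mm (distance of any of plane, mallet, gauge from where it was at the start of the episode above 0.015 m).
It also fails if it takes over 72 s, if anything falls off the work surface, if the arm or the gripper's body presses on something with over 40 N, if the wrist force passes 120 N, or if a joint passes its speed limit or range.

## Working session

There is one attempt and no reset: what is moved stays moved. The work goes in short steps, Python scripts to look and compute and a shell command to move; the robot and the scene stay as the last step left them, time stands still between calls to the robot, and variables do not carry over. Pictures are saved under pics/ and viewed, and the job is handed in when it is done.

```bash
ls; mkdir -p pics; python3 - <<'E'
from bench import bot
import cv2,json
print(bot.state())
for n in("side","top"):
    c=bot.camera(n); cv2.imwrite(f"pics/a_{n}.png",c["pixels"][:,:,::-1]); print(n,c["camera_matrix"],c["D"],c["R"],c["t"])
    for t in("hub","handle_hinge","handle_mid","press","panel","plane","mallet","gauge"):
        print(t,bot.place_of(t,n)[:2])
E
```

```text
pics
{'time_s': 0.0, 'q': array([ 5.96790632e+01,  1.79594788e+01,  8.58547631e+01,  4.46890617e-04,
        7.62595890e+01, -1.27981428e+01]), 'qvel': array([ 0.0045816 , -0.00074971, -0.08077791,  0.00383449, -0.05673922,
       -0.04307625]), 'effort': array([-3.69987738e-04, -4.12267756e+01, -2.59745711e+01, -1.76213730e-04,
        4.11465051e-03,  2.86581383e-05]), 'eef_pos': array([0.15793176, 0.50041368, 0.23072981]), 'tool_rot': array([[-6.57076937e-04, -9.53596590e-01,  3.01086551e-01],
       [-1.10850211e-03,  3.01087126e-01,  9.53595991e-01],
       [-9.99999170e-01,  2.92830857e-04, -1.25490124e-03]]), 'force': array([-0.25915613,  0.57541739,  0.48605811]), 'ft_torque': array([ 0.0065576 ,  0.03718321, -0.01269077]), 'finger_gap': 0.08518769813661196}
side [[384.36416062   0.         281.69013424]
 [  0.         384.36416062 213.35305597]
 [  0.           0.           1.        ]] [-0.07932554  0.          0.          0.          0.        ] [[-0.99794328 -0.0620261  -0.01618587]
 [-0.02773449  0.64541502 -0.7633284 ]
 [ 0.05779289 -0.76130954 -0.64580784]] [0.51568807
[... 426 characters left out ...]
[507.56815705   0.         284.23367424]
 [  0.         507.56815705 209.08871892]
 [  0.           0.           1.        ]] [-0.18823469  0.          0.          0.          0.        ] [[ 0.0166792  -0.99983638  0.00700147]
 [-0.99095488 -0.01746277 -0.13305445]
 [ 0.13315495 -0.0047189  -0.991084  ]] [-0.04219746  0.50215047  1.48239198]
hub []
handle_hinge [{'position': [294.8, 168.1], 'p': 0.63}, {'position': [262.6, 194.9], 'p': 0.52}]
handle_mid [{'position': [276.0, 174.2], 'p': 0.54}]
press [{'position': [266.0, 198.8], 'p': 0.9}]
panel []
plane [{'position': [123.7, 260.0], 'p': 0.58}]
mallet [{'position': [440.0, 237.4], 'p': 0.61}]
gauge [{'position': [149.6, 163.6], 'p': 0.86}]
```

View pics/a_side.png

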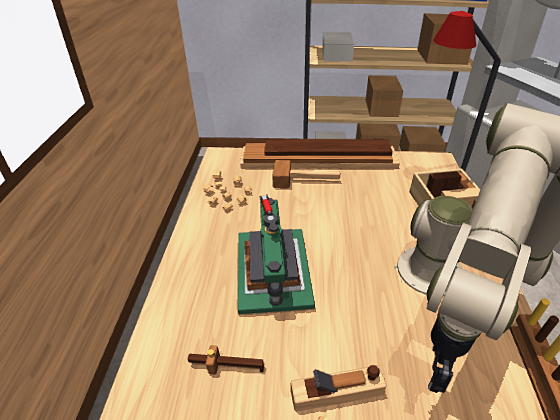

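View pics/a_top.png

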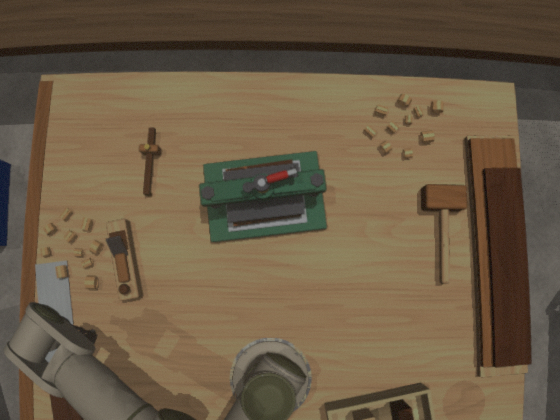

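Side view: press around (275,255), red handle near (267,205). Top view: hub near (262,184) and the red grip from about (267,180) to (290,173). I'll zoom in and triangulate.

```bash
cat > h.py <<'E'
import numpy as np,cv2
from bench import bot
def ray(c,px):
    u=cv2.undistortPoints(np.array([[px]],float),c["camera_matrix"],np.array(c["D"]))[0,0]
    R=np.array(c["R"]);o=-R.T@c["t"];d=R.T@np.array([u[0],u[1],1]);return o,d/np.linalg.norm(d)
def atz(c,px,z):
    o,d=ray(c,px);return o+d*(z-o[2])/d[2]
def proj(c,X):
    p,_=cv2.projectPoints(np.array(X,float).reshape(-1,1,3),cv2.Rodrigues(np.array(c["R"]))[0],np.array(c["t"]),c["camera_matrix"],np.array(c["D"]));return p[:,0]
def crop(c,cx,cy,w,h,s,fn):
    x0=int(cx-w/2);y0=int(cy-h/2);im=np.ascontiguousarray(c["pixels"][y0:y0+h,x0:x0+w,::-1])
    im=cv2.resize(im,None,fx=s,fy=s,interpolation=cv2.INTER_CUBIC);cv2.imwrite(fn,im);print(fn,"x0,y0",x0,y0,"s",s)
def redmask(c):
    hsv=cv2.cvtColor(c["pixels"],cv2.COLOR_RGB2HSV);m=((hsv[...,0]<8)|(hsv[...,0]>172))&(hsv[...,1]>170)&(hsv[...,2]>90)
    return m
def tri(c1,p1,c2,p2):
    o1,d1=ray(c1,p1);o2,d2=ray(c2,p2)
    A=np.stack([d1,-d2],1);s=np.linalg.lstsq(A,o2-o1,rcond=None)[0]
    a=o1+s[0]*d1;b=o2+s[1]*d2;return (a+b)/2,np.linalg.norm(a-b)
E
python3 - <<'E'
from h import *
T=bot.camera("top");S=bot.camera("side")
crop(T,263,195,140,105,5,"pics/b_top.png");crop(S,273,240,100,120,5,"pics/b_side.png")
for n,c,b in(("top",T,(255,160,310,200)),("side",S,(250,190,290,225))):
    m=redmask(c);mm=np.zeros_like(m);mm[b[1]:b[3],b[0]:b[2]]=m[b[1]:b[3],b[0]:b[2]]
    ys,xs=np.nonzero(mm);print(n,len(xs),xs.mean(),ys.mean(),xs.min(),xs.max(),ys.min(),ys.max())
    for t in("hub","handle_hinge","handle_mid"): print(t,bot.place_of(t,n)[:2])
    print([ (s['bbox'],s['p']) for s in bot.silhouettes("handle",n)[:2]])
E
```

```text
pics/b_top.png x0,y0 193 142 s 5
pics/b_side.png x0,y0 223 180 s 5
top 108 277.4074074074074 176.14814814814815 267 287 171 181
hub [{'position': [258.5, 180.8], 'p': 0.87}]
handle_hinge [{'position': [293.9, 171.9], 'p': 0.81}]
handle_mid [{'position': [276.9, 177.2], 'p': 0.61}]
[([277.0, 175.2, 24.3, 12.6], 0.63), ([264.4, 192.8, 57.2, 66.3], 0.42)]
side 85 266.7294117647059 205.36470588235295 263 271 199 213
hub [{'position': [271.8, 218.5], 'p': 0.93}]
handle_hinge [{'position': [267.7, 195.4], 'p': 0.79}]
handle_mid [{'position': [263.4, 205.9], 'p': 0.59}]
[([267.6, 206.8, 11.4, 13.7], 0.69)]
```

```bash
sleep 1
```

```text
(no output)
```

View pics/b_top.png

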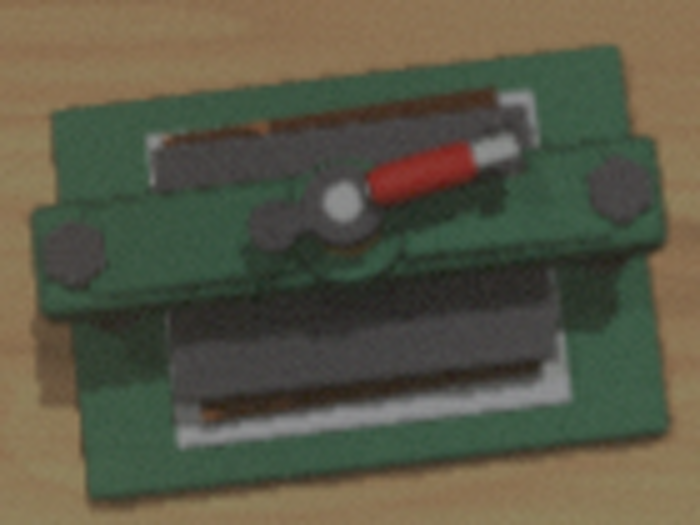

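View pics/b_side.png

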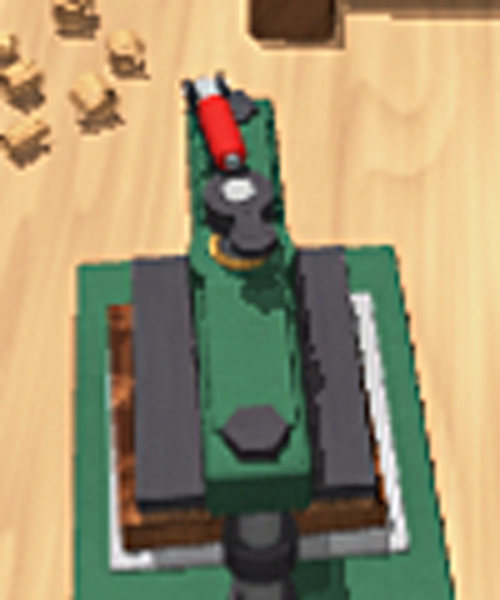

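```bash
python3 - <<'E'
from h import *
from scipy.optimize import least_squares
T=bot.camera("top");S=bot.camera("side")
for n,a,b in(("hub",(261.4,182.4),(271,217.6)),("hinge",(292.6,171.4),(264.5,197.5)),("mid",(277.4,176.1),(266.7,205.4))):
    print(n,tri(T,a,S,b),atz(T,a,.255),atz(S,b,.255))
obs=[(T,(261.4,182.4),0,.005),(S,(271,217.6),0,.005),(T,(277.4,176.1),.042,.016),(S,(266.7,205.4),.042,.014),(T,(292.6,171.4),.088,.014),(S,(264.5,197.5),.088,.014)]
def f(p):
    x,y,z,t=p
    return np.concatenate([proj(c,[x+r*np.cos(t),y+r*np.sin(t),z+h])[0]-px for c,px,r,h in obs])
r=least_squares(f,[.5,0,.248,-1.]);print(r.x,np.degrees(r.x[3]),r.fun.round(1))
for t,n in(("plane",(-1,)),("mallet",0),("gauge",0)):
    print(t,[ (atz(c,q['position'],0).round(3)) for c,nm in((T,"top"),(S,"side")) for q in bot.place_of(t,nm)[:1]])
# press yaw: top crosshead corner edges via columns nuts
for p in((207.6,191.8),(317,179.2)): print(atz(T,p,.195))
E
```

```text
hub (array([0.54338511, 0.02763899, 0.24480878]), np.float64(0.0006532664619002282)) [0.54114248 0.02722512 0.255     ] [0.5423849  0.03928427 0.255     ]
hinge (array([ 0.57057568, -0.05235627,  0.25936289]), np.float64(0.00021593915436388532)) [ 0.57138634 -0.05244086  0.255     ] [ 0.57142154 -0.05797126  0.255     ]
mid (array([ 0.55889141, -0.0136073 ,  0.25847319]), np.float64(0.002460650635018429)) [ 0.55833511 -0.01352964  0.255     ] [ 0.56067118 -0.01821062  0.255     ]
[ 0.54342649  0.02813214  0.24306168 -1.24020375] -71.05844045869901 [-0.2 -0.4  0.  -0.7 -0.8  0.2  0.9  0.9  1.1 -0.4 -0.3  0. ]
plane [array([0.343, 0.448, 0.   ]), array([0.348, 0.445, 0.   ])]
mallet [array([ 0.423, -0.504,  0.   ]), array([ 0.424, -0.514,  0.   ])]
gauge [array([0.645, 0.394, 0.   ]), array([0.648, 0.376, 0.   ])]
[0.52438265 0.17393379 0.195     ]
[ 0.56387761 -0.11967788  0.195     ]
```

Fit: axis ≈ (0.5435, 0.028), arm top ≈ 0.245, arm heading −71°. The midpoint of the nuts (0.544, 0.027) agrees, so I'll move above the folded grip.

```bash
python3 -m creep '[[20,-26,24,0,0,-7.5,1],[20,-26,24,0,0,-7.5,1],[20,-26,24,0,0,-7.5,1],[20,-26,24,0,0,-7.5,1],[20,-26,24,0,0,-7.5,1]]'
python3 -m creep '[[30,-38,0,0,0,-3.2,1],[30,-38,0,0,0,-3.2,1],[30,-38,0,0,0,-3.2,1],[30,-38,0,0,0,-3.2,1],[30,-38,0,0,0,-3.2,1]]'
python3 -m creep '[[30,-38,0,0,0,0,0.7],[30,-38,0,0,0,0,0.7],[30,-38,0,0,0,0,0.7],[30,-38,0,0,0,0,0.7],[29,-40,0,0,0,0,0.7]]'
python3 - <<'E'
from h import *
s=bot.state();print(s['eef_pos'],s['tool_rot'].round(3),s['force'],s['q'])
T=bot.camera("top");S=bot.camera("side");crop(S,273,200,100,120,5,"pics/c_side.png");crop(T,273,190,140,105,5,"pics/c_top.png")
E
```

```text
time_s: 2.3
eef_pos: [0.2585, 0.3695, 0.3524]
tool_rot: [[0.0, -0.569, 0.822], [0.0, 0.822, 0.569], [-1.0, 0.0, 0.0]]
force: [0.4, -0.8, 0.7]
finger_gap: 0.0853
time_s: 2.8
eef_pos: [0.4089, 0.1788, 0.3515]
tool_rot: [[0.001, -0.323, 0.946], [0.0, 0.946, 0.323], [-1.0, -0.0, 0.001]]
force: [-0.2, 1.9, -0.9]
finger_gap: 0.0855
time_s: 3.3
eef_pos: [0.558, -0.0131, 0.3513]
tool_rot: [[0.0, -0.325, 0.946], [0.0, 0.946, 0.325], [-1.0, 0.0, 0.0]]
force: [0.7, 0.4, -0.1]
finger_gap: 0.0596
[ 0.55800638 -0.01309036  0.35131244] [[ 0.    -0.325  0.946]
 [ 0.     0.946  0.325]
 [-1.     0.     0.   ]] [ 0.71842989  0.43167204 -0.06444872] [-1.33748734e+01  1.95025079e+01  6.60999685e+01  9.77670895e-03
  9.43854510e+01 -3.23509566e+01]
pics/c_side.png x0,y0 223 140 s 5
pics/c_top.png x0,y0 203 137 s 5
```

View pics/c_side.png

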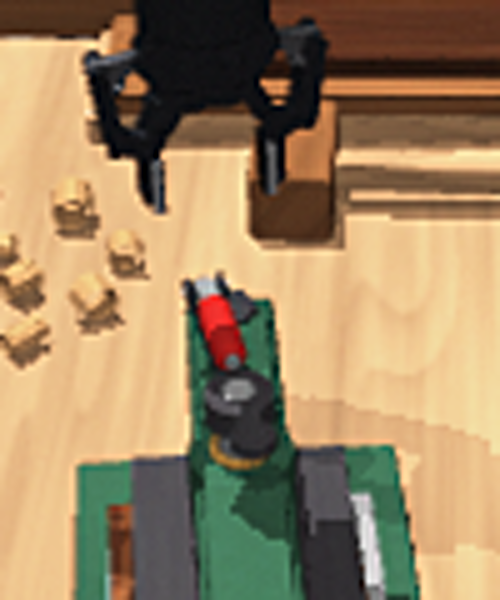

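Side view: the open fingers at crop (155,205)/(270,185) straddle the line of the red grip. I'll descend and grip.

```bash
python3 -m creep '[[0,0,-20,0,0,0,0.7],[0,0,-25,0,0,0,0.7],[0,0,-25,0,0,0,0.7],[0,0,-20,0,0,0,0.7],[0,0,-8,0,0,0,0.7]]'
python3 - <<'E'
from h import *
T=bot.camera("top");S=bot.camera("side");crop(S,273,200,80,90,6,"pics/d_side.png")
print(bot.state()['eef_pos'],bot.state()['force'])
E
```

```text
time_s: 3.9
eef_pos: [0.5563, -0.0109, 0.2516]
tool_rot: [[-0.003, -0.325, 0.946], [0.001, 0.946, 0.325], [-1.0, 0.002, -0.002]]
force: [-0.5, 0.1, -0.1]
finger_gap: 0.0599
pics/d_side.png x0,y0 233 155 s 6
[ 0.5567621  -0.01107808  0.25283686] [-0.64532211 -0.10983046  0.30261798]
```

View pics/d_side.png

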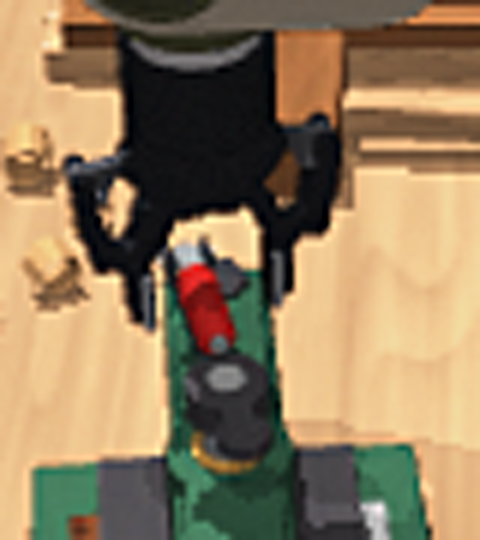

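```bash
python3 -m creep '[[0,0,-3,0,0,0,0.4],[0,0,0,0,0,0,0],[0,0,0,0,0,0,0],[0,0,0,0,0,0,0],[0,0,0,0,0,0,0]]'
python3 -m creep '[[0,0,0,0,0,0,0],[0,0,0,0,0,0,0],[0,0,0,0,0,0,0],[0,0,0,0,0,0,0],[0,0,0,0,0,0,0]]'
```

```text
time_s: 4.5
eef_pos: [0.5578, -0.0111, 0.2512]
tool_rot: [[0.003, -0.325, 0.946], [0.0, 0.946, 0.325], [-1.0, -0.001, 0.003]]
force: [4.0, 2.6, 2.4]
finger_gap: 0.0196
time_s: 5.0
eef_pos: [0.5578, -0.011, 0.2512]
tool_rot: [[0.003, -0.325, 0.946], [0.0, 0.946, 0.325], [-1.0, -0.001, 0.003]]
force: [5.7, 3.5, 3.2]
finger_gap: 0.0197
```

```bash
python3 -m creep '[[0.1,-0.2,4.8,0,0,0,0],[0.2,-0.7,4.75,0,0,0,0],[0.4,-1.2,4.65,0,0,0,0],[0.6,-1.6,4.5,0,0,0,0],[0.7,-2.1,4.3,0,0,0,0]]'
python3 - <<'E'
from h import *
T=bot.camera("top");S=bot.camera("side");crop(S,273,200,80,90,6,"pics/e_side.png")
s=bot.state();print(s['eef_pos'],s['force'],s['ft_torque'])
E
```

```text
time_s: 5.5
eef_pos: [0.5597, -0.0179, 0.2713]
tool_rot: [[-0.001, -0.325, 0.946], [-0.0, 0.946, 0.325], [-1.0, 0.0, -0.001]]
force: [13.1, -5.1, -15.5]
finger_gap: 0.0196
pics/e_side.png x0,y0 233 155 s 6
[ 0.55993235 -0.01816238  0.27179296] [ 10.56741766  -4.71133906 -11.31409559] [-0.3787521  -1.72587675 -0.01770223]
```

View pics/e_side.png

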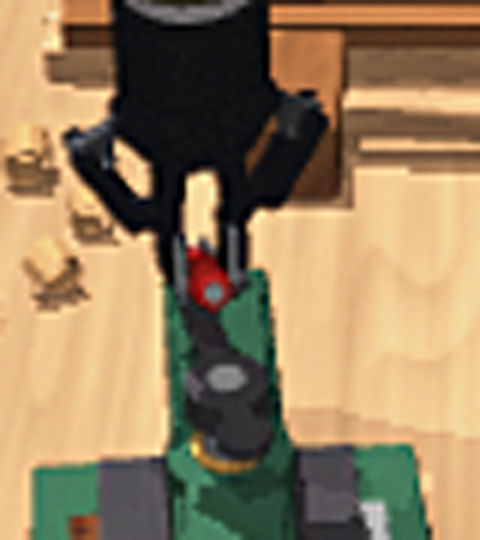

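The handle is lifting with the fingers (grip tip at crop (212,293)). I'll continue the arc, easing the lateral load.

```bash
python3 -m creep '[[1.1,-2.4,4.0,0,0,0,0],[1.3,-2.7,3.7,0,0,0,0],[1.4,-3.1,3.4,0,0,0,0],[1.4,-3.4,3.0,0,0,0,0],[1.5,-3.8,2.6,0,0,0,0]]'
python3 -m creep '[[1.4,-4.0,2.4,0,0,0,0],[1.5,-4.2,1.9,0,0,0,0],[1.5,-4.4,1.4,0,0,0,0],[1.5,-4.5,0.8,0,0,0,0],[1.6,-4.6,0.3,0,0,0,0]]'
python3 - <<'E'
from h import *
T=bot.camera("top");S=bot.camera("side");crop(S,273,190,80,90,6,"pics/f_side.png");crop(T,280,185,110,80,6,"pics/f_top.png")
s=bot.state();print(s['eef_pos'],s['force'],s['ft_torque'])
E
```

```text
time_s: 6.1
eef_pos: [0.5651, -0.033, 0.2878]
tool_rot: [[-0.005, -0.325, 0.946], [0.001, 0.946, 0.325], [-1.0, 0.002, -0.005]]
force: [-11.7, 6.2, 0.5]
finger_gap: 0.0177
time_s: 6.6
eef_pos: [0.5735, -0.0547, 0.2975]
tool_rot: [[0.001, -0.325, 0.946], [-0.001, 0.946, 0.325], [-1.0, -0.001, 0.001]]
force: [1.0, -0.3, 0.1]
finger_gap: 0.0
pics/f_side.png x0,y0 233 145 s 6
pics/f_top.png x0,y0 225 145 s 6
[ 0.57349161 -0.05492095  0.29697447] [-0.07582306 -0.00834652 -0.51754432] [ 0.01040329 -0.01475141  0.03518356]
```

View pics/f_side.png

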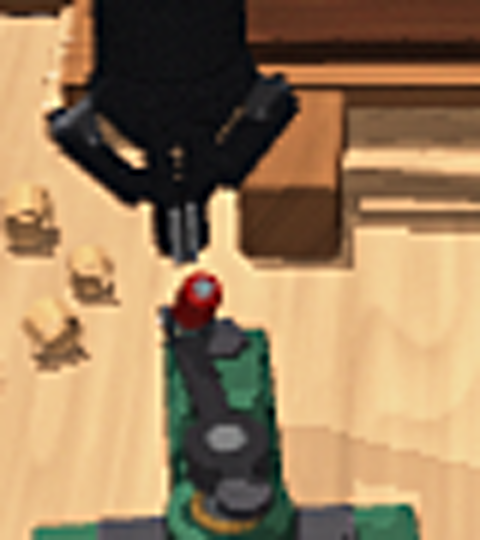

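View pics/f_top.png

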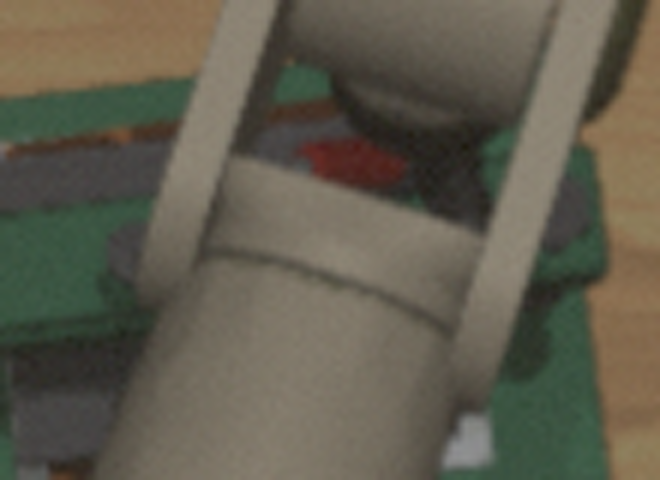

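The handle slipped out at about halfway and the fingers closed empty. Now I'll estimate the angle, then push it from the hub side with shut fingers.

```bash
python3 - <<'E'
from h import *
S=bot.camera("side");m=redmask(S);m[:,:250]=0;m[:,290:]=0;m[:170]=0;m[230:]=0
ys,xs=np.nonzero(m);print(len(xs),xs.mean(),ys.mean(),ys.min(),ys.max())
A=np.array([.5435,.028]);
for th in(-71,-68,-65):
  a=np.array([np.cos(np.radians(th)),np.sin(np.radians(th))])
  for ph in(30,40,50,60,70):
    p=np.radians(ph);f=lambda r:[*(A+a*(.088-r*np.cos(p))),.257+r*np.sin(p)]
    print(th,ph,proj(S,f(.046))[0].round(1),proj(S,f(.078))[0].round(1))
E
```

```text
18 266.0 193.55555555555554 191 196
-71 30 [266.8 199.2] [268.8 200.5]
-71 40 [266.4 196.7] [268.  196.1]
-71 50 [265.9 194.1] [267.1 191.6]
-71 60 [265.3 191.7] [266.2 187.4]
-71 70 [264.7 189.5] [265.1 183.6]
-68 30 [266.  199.4] [268.5 200.6]
-68 40 [265.5 196.9] [267.6 196.2]
-68 50 [264.9 194.3] [266.5 191.8]
-68 60 [264.2 191.9] [265.3 187.6]
-68 70 [263.5 189.7] [264.1 183.8]
-65 30 [265.3 199.6] [268.1 200.7]
-65 40 [264.7 197.1] [267.1 196.3]
-65 50 [264.  194.6] [265.9 191.9]
-65 60 [263.2 192.2] [264.5 187.8]
-65 70 [262.4 190. ] [263.1 184. ]
```

```bash
python3 -m creep '[[0,0,32,0,0,0,0],[0,0,31,0,0,0,0],[-9.2,26.8,0,0,0,0,0],[-9.2,26.8,0,0,0,0,0],[-9.2,26.8,0,0,0,0,0]]'
python3 -m creep '[[0,0,-20,0,0,0,0],[0,0,-20,0,0,0,0],[0,0,-20,0,0,0,0],[0,0,0,0,0,0,0],[0,0,0,0,0,0,0]]'
python3 -m creep '[[1.6,-4.7,0,0,0,0,0],[1.6,-4.7,1,0,0,0,0],[1.6,-4.7,2,0,0,0,0],[1.6,-4.7,2,0,0,0,0],[1.6,-4.7,2,0,0,0,0]]'
python3 -m creep '[[1.6,-4.7,1,0,0,0,0],[1.6,-4.7,1,0,0,0,0],[1.6,-4.7,1,0,0,0,0],[1.6,-4.7,0,0,0,0,0],[0,0,0,0,0,0,0]]'
python3 - <<'E'
from h import *
T=bot.camera("top");S=bot.camera("side");crop(S,273,190,80,90,6,"pics/g_side.png")
s=bot.state();print(s['eef_pos'],s['force'],s['ft_torque'])
E
```

```text
time_s: 7.25
eef_pos: [0.5452, 0.0271, 0.3599]
tool_rot: [[0.0, -0.325, 0.946], [0.0, 0.946, 0.325], [-1.0, -0.0, 0.0]]
force: [-0.3, 0.3, -0.3]
finger_gap: -0.0001
time_s: 7.75
eef_pos: [0.5458, 0.0262, 0.3005]
tool_rot: [[0.001, -0.325, 0.946], [-0.0, 0.946, 0.325], [-1.0, -0.0, 0.0]]
force: [0.7, -0.8, -0.5]
finger_gap: -0.0001
time_s: 8.25
eef_pos: [0.5536, 0.0035, 0.3078]
tool_rot: [[0.0, -0.326, 0.945], [0.003, 0.945, 0.326], [-1.0, 0.003, 0.001]]
force: [-5.8, 12.4, 10.6]
finger_gap: -0.0
time_s: 8.75
eef_pos: [0.5603, -0.0116, 0.319]
tool_rot: [[0.012, -0.329, 0.944], [0.007, 0.944, 0.329], [-1.0, 0.002, 0.014]]
force: [-15.4, 28.1, 50.2]
finger_gap: 0.0001
pics/g_side.png x0,y0 233 145 s 6
[ 0.56028829 -0.0115642   0.31897956] [-14.84883597  26.59928761  50.34370982] [ 4.26516872  2.49904779 -0.017371  ]
```

View pics/g_side.png

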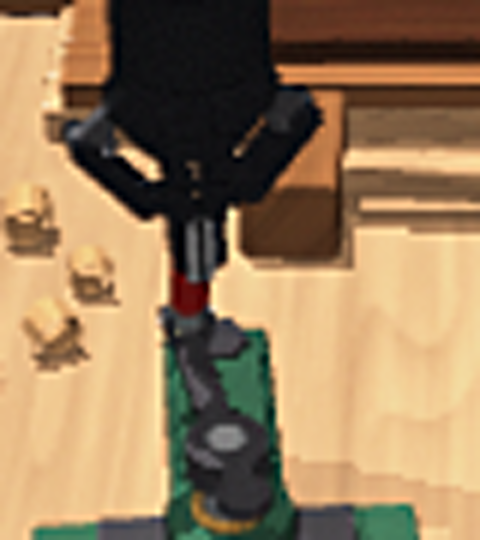

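The fingertip edge is bearing on the handle's end face (50 N along the handle). I'll back off inward, go lower so the handle end meets the flat of the fingers, then push out level.

```bash
python3 -m creep '[[-4,12,4,0,0,0,0],[-4,12,0,0,0,0,0],[-5,14,0,0,0,0,0],[0,0,0,0,0,0,0],[0,0,0,0,0,0,0]]'
python3 -m creep '[[0,0,-15,0,0,0,0],[0,0,-15,0,0,0,0],[0,0,-12,0,0,0,0],[0,0,0,0,0,0,0],[0,0,0,0,0,0,0]]'
python3 - <<'E'
from h import *
T=bot.camera("top");S=bot.camera("side");crop(S,273,190,80,90,6,"pics/i_side.png")
s=bot.state();print(s['eef_pos'],s['force'],s['ft_torque'])
E
```

```text
time_s: 9.35
eef_pos: [0.547, 0.0218, 0.3134]
tool_rot: [[-0.001, -0.326, 0.945], [-0.0, 0.945, 0.326], [-1.0, 0.0, -0.001]]
force: [-0.6, -0.7, 0.3]
finger_gap: -0.0001
time_s: 9.85
eef_pos: [0.5473, 0.0216, 0.272]
tool_rot: [[0.0, -0.325, 0.946], [-0.0, 0.946, 0.325], [-1.0, -0.0, 0.0]]
force: [-0.5, 0.9, 0.1]
finger_gap: -0.0
pics/i_side.png x0,y0 233 145 s 6
[0.54739458 0.02168591 0.27253572] [-0.52163982  0.4158605   0.61123376] [-0.05117789  0.01280614 -0.00295055]
```

View pics/i_side.png

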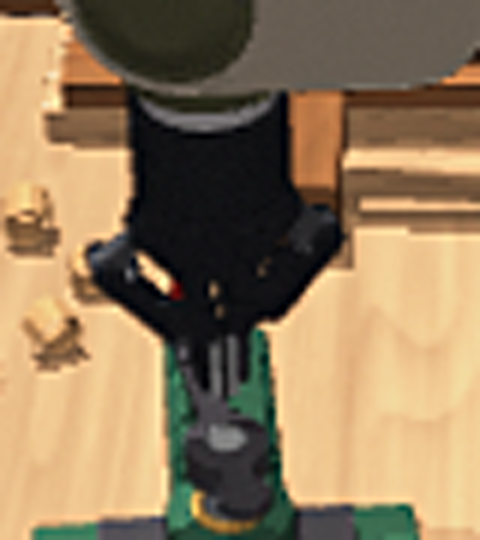

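```bash
python3 -m creep '[[1.4,-4.3,0,0,0,0,0],[1.4,-4.3,0,0,0,0,0],[1.4,-4.3,0,0,0,0,0],[1.4,-4.3,0,0,0,0,0],[1.4,-4.3,0,0,0,0,0]]'
python3 -m creep '[[1.4,-4.3,2,0,0,0,0],[1.4,-4.3,2,0,0,0,0],[1.4,-4.3,2,0,0,0,0],[1.4,-4.3,2,0,0,0,0],[1.4,-4.3,2,0,0,0,0]]'
python3 - <<'E'
from h import *
T=bot.camera("top");S=bot.camera("side");crop(S,273,190,80,90,6,"pics/j_side.png")
s=bot.state();print(s['eef_pos'],s['force'],s['ft_torque'])
E
```

```text
time_s: 10.45
eef_pos: [0.5542, -0.0001, 0.2718]
tool_rot: [[0.0, -0.325, 0.946], [-0.0, 0.946, 0.325], [-1.0, -0.0, -0.0]]
force: [-0.1, -0.6, -0.1]
finger_gap: -0.0003
time_s: 10.95
eef_pos: [0.5612, -0.0215, 0.2819]
tool_rot: [[0.0, -0.325, 0.946], [-0.0, 0.946, 0.325], [-1.0, -0.0, 0.0]]
force: [0.7, 1.8, -1.4]
finger_gap: -0.0001
pics/j_side.png x0,y0 233 145 s 6
[ 0.56130472 -0.021851    0.28198688] [-0.91801853  0.1385964   0.48166726] [-0.02073367 -0.03574299 -0.01846907]
```

View pics/j_side.png

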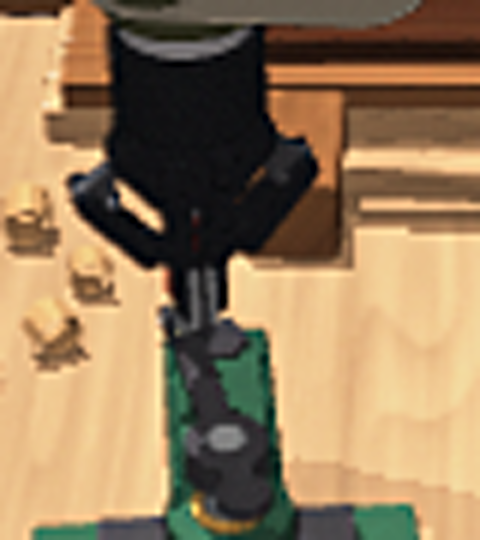

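```bash
python3 -m creep '[[1,-3,0,0,0,0,0],[1,-3,0,0,0,0,0],[1,-3,0,0,0,0,0],[1,-3,0,0,0,0,0],[0,0,0,0,0,0,0]]'
python3 -m creep '[[0.5,-1.5,0,0,0,0,0],[0.5,-1.5,0,0,0,0,0],[0.5,-1.5,0,0,0,0,0],[0,0,0,0,0,0,0],[0,0,0,0,0,0,0]]'
```

```text
time_s: 11.55
eef_pos: [0.5652, -0.0335, 0.2817]
tool_rot: [[0.0, -0.325, 0.946], [0.0, 0.946, 0.325], [-1.0, 0.0, 0.0]]
force: [0.4, 1.1, 1.4]
finger_gap: 0.0003
time_s: 12.05
eef_pos: [0.5658, -0.0351, 0.2819]
tool_rot: [[-0.002, -0.327, 0.945], [0.005, 0.945, 0.327], [-1.0, 0.005, -0.0]]
force: [-5.7, 14.1, 2.7]
finger_gap: -0.0003
```

```bash
python3 -m creep '[[0.3,-1,0,0,0,0,0],[0,0,0,0,0,0,0],[0,0,0,0,0,0,0],[0,0,0,0,0,0,0],[0,0,0,0,0,0,0]]'
python3 -m creep '[[-2,5,0,0,0,0,0],[-6,18,10,0,0,0,0],[-6,18,20,0,0,0,0],[-6,18,40,0,0,0,0.6],[0,0,20,0,0,0,0.6]]'
python3 - <<'E'
from h import *
T=bot.camera("top");S=bot.camera("side");crop(S,273,190,80,90,6,"pics/k_side.png");crop(T,280,185,110,80,6,"pics/k_top.png")
s=bot.state();print(s['eef_pos'],s['force'],s['ft_torque'])
E
```

```text
time_s: 12.55
eef_pos: [0.5659, -0.0353, 0.2819]
tool_rot: [[-0.003, -0.328, 0.945], [0.006, 0.945, 0.328], [-1.0, 0.007, -0.001]]
force: [-6.9, 17.8, 3.6]
finger_gap: -0.0
time_s: 13.05
eef_pos: [0.5462, 0.0227, 0.3761]
tool_rot: [[0.005, -0.327, 0.945], [-0.001, 0.945, 0.327], [-1.0, -0.003, 0.005]]
force: [0.2, -0.2, -0.1]
finger_gap: 0.0285
pics/k_side.png x0,y0 233 145 s 6
pics/k_top.png x0,y0 225 145 s 6
[0.54701696 0.02122464 0.37562632] [ 0.56921788  0.21101369 -0.623261  ] [-0.05628032 -0.00299076  0.00989419]
```

View pics/k_side.png

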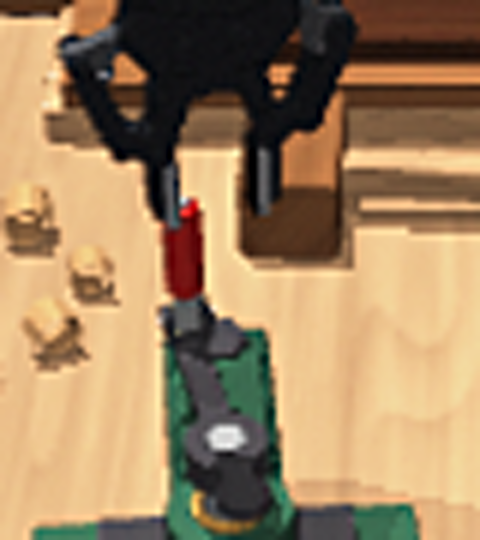

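View pics/k_top.png

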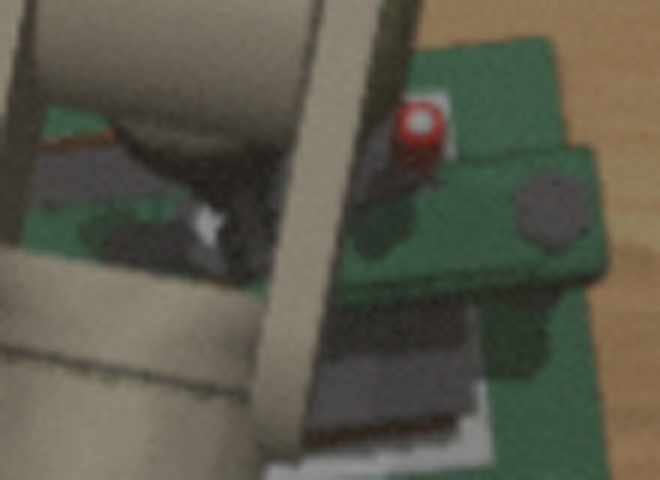

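Upright: side view shows the red grip vertical at crop (185,250), and the top view shows its end at (420,120).

```bash
python3 - <<'E'
from h import *
T=bot.camera("top");S=bot.camera("side")
print(atz(T,(294.9,164.9),.333),atz(S,(264.5,178.7),.333),tri(T,(294.9,164.9),S,(264.5,178.7)))
m=redmask(S);m[:,:250]=0;m[:,290:]=0;m[:170]=0;m[230:]=0;ys,xs=np.nonzero(m);print(xs.mean(),ys.mean(),ys.min(),ys.max())
for th in(-73,-71,-69,-67):
  A=np.array([.5435,.028])+.088*np.array([np.cos(np.radians(th)),np.sin(np.radians(th))])
  print(th,A,proj(S,[*A,.257+.046])[0],proj(S,[*A,.257+.076])[0],proj(T,[*A,.333])[0])
E
```

```text
[ 0.57112094 -0.05620854  0.333     ] [ 0.56729917 -0.05157989  0.333     ] (array([ 0.56977077, -0.05621004,  0.33019846]), np.float64(0.0038640326942918904))
263.13253012048193 186.4578313253012 178 194
-73 [ 0.56922871 -0.05615482] [264.45489541 185.73000736] [264.0185609  177.82827085] [294.86753705 165.66198226]
-71 [ 0.57215    -0.05520563] [263.49378912 185.88802489] [263.04171675 177.98520888] [294.49214865 164.47790518]
-69 [ 0.57503638 -0.05415508] [262.5397144  186.06568096] [262.07196746 178.16156797] [294.07505585 163.30811186]
-67 [ 0.57788434 -0.05300443] [261.59365759 186.26282386] [261.11031213 178.35719843] [293.61680951 162.15399783]
```

```bash
python3 -m creep '[[12.3,-38.3,0,0,0,0,0.6],[12.2,-38.4,0,0,0,0,0.6],[0,0,-30,0,0,0,0.6],[0,0,-30,0,0,0,0.6],[0,0,-26,0,0,0,0.6]]'
python3 -m creep '[[0,0,0,0,0,0,0.4],[0,0,0,0,0,0,0.2],[0,0,0,0,0,0,0.1],[0,0,0,0,0,0,0],[0,0,0,0,0,0,0]]'
python3 - <<'E'
from h import *
T=bot.camera("top");S=bot.camera("side");crop(S,273,190,80,90,6,"pics/l_side.png")
s=bot.state();print(s['eef_pos'],s['force'],s['ft_torque'])
E
```

```text
time_s: 13.75
eef_pos: [0.5706, -0.0566, 0.2827]
tool_rot: [[-0.004, -0.324, 0.946], [0.001, 0.946, 0.324], [-1.0, 0.002, -0.003]]
force: [-0.2, -0.9, -0.4]
finger_gap: 0.0512
time_s: 14.25
eef_pos: [0.5716, -0.0563, 0.2862]
tool_rot: [[0.001, -0.325, 0.946], [-0.0, 0.946, 0.325], [-1.0, -0.0, 0.001]]
force: [2.6, -0.4, -4.0]
finger_gap: 0.0206
pics/l_side.png x0,y0 233 145 s 6
[ 0.5716064  -0.05627608  0.2862068 ] [ 3.44516318  1.28079026 -3.82748873] [ 0.19082261 -0.38571575 -0.04998812]
```

View pics/l_side.png

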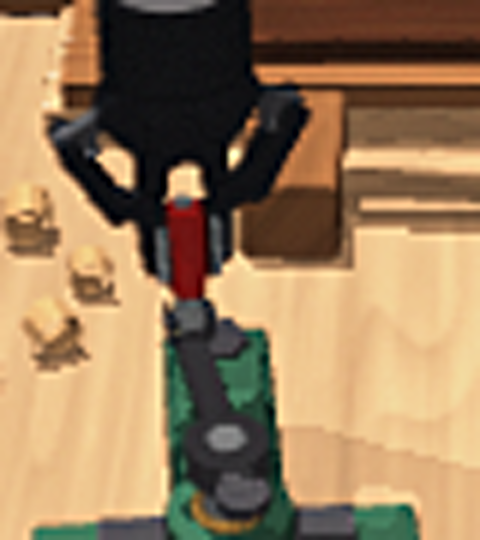

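Gripped (grip centred between the pads at crop (187,250)). I'll work out the winding table.

```bash
cat >> h.py <<'E'
AX=np.array([.5435,.028])
def feel():
    s=bot.state();p=s['eef_pos'][:2]-AX;th=np.degrees(np.arctan2(p[1],p[0]));r=np.hypot(*p)
    u=p/r;t=np.array([u[1],-u[0]])  # clockwise
    F=s['force'];print("t %.2f th %.1f r %.1f z %.1f  Ftan(resist) %.2f Frad %.2f Fz %.2f tz %.2f"%(s['time_s'],th,r*1e3,s['eef_pos'][2]*1e3,-F[:2]@t,F[:2]@u,F[2],s['ft_torque'][2]))
E
python3 - <<'E'
from h import *
feel()
for k in range(18):
    th=-71-20*k;rows=[]
    P=lambda a:88*np.array([np.cos(np.radians(a)),np.sin(np.radians(a))])
    print(th,[(P(th-4*(i+1))-P(th-4*i)).round(1).tolist() for i in range(5)])
E
```

```text
t 14.35 th -71.6 r 88.8 z 286.2  Ftan(resist) 3.67 Frad -0.13 Fz -3.83 tz -0.05
-71 [[-5.9, -1.8], [-6.0, -1.4], [-6.1, -1.0], [-6.1, -0.5], [-6.1, -0.1]]
-91 [[-6.1, 0.3], [-6.1, 0.7], [-6.0, 1.2], [-5.9, 1.6], [-5.8, 2.0]]
-111 [[-5.7, 2.4], [-5.5, 2.8], [-5.3, 3.2], [-5.0, 3.5], [-4.8, 3.9]]
-131 [[-4.5, 4.2], [-4.2, 4.5], [-3.9, 4.8], [-3.5, 5.0], [-3.2, 5.3]]
-151 [[-2.8, 5.5], [-2.4, 5.7], [-2.0, 5.8], [-1.6, 5.9], [-1.2, 6.0]]
-171 [[-0.7, 6.1], [-0.3, 6.1], [0.1, 6.1], [0.5, 6.1], [1.0, 6.1]]
-191 [[1.4, 6.0], [1.8, 5.9], [2.2, 5.7], [2.6, 5.6], [3.0, 5.4]]
-211 [[3.3, 5.2], [3.7, 4.9], [4.0, 4.6], [4.3, 4.3], [4.6, 4.0]]
-231 [[4.9, 3.7], [5.2, 3.3], [5.4, 3.0], [5.6, 2.6], [5.7, 2.2]]
-251 [[5.9, 1.8], [6.0, 1.4], [6.1, 1.0], [6.1, 0.5], [6.1, 0.1]]
-271 [[6.1, -0.3], [6.1, -0.7], [6.0, -1.2], [5.9, -1.6], [5.8, -2.0]]
-291 [[5.7, -2.4], [5.5, -2.8], [5.3, -3.2], [5.0, -3.5], [4.8, -3.9]]
-311 [[4.5, -4.2], [4.2, -4.5], [3.9, -4.8], [3.5, -5.0], [3.2, -5.3]]
-331 [[2.8, -5.5], [2.4, -5.7], [2.0, -5.8], [1.6, -5.9], [1.2, -6.0]]
-351 [[0.7, -6.1], [0.3, -6.1], [-0.1, -6.1], [-0.5, -6.1], [-1.0, -6.1]]
-371 [[-1.4, -6.0], [-1.8, -5.9], [-2.2, -5.7], [-2.6, -5.6], [-3.0, -5.4]]
-391 [[-3.3, -5.2], [-3.7, -4.9], [-4.0, -4.6], [-4.3, -4.3], [-4.6, -4.0]]
-411 [[-4.9, -3.7], [-5.2, -3.3], [-5.4, -3.0], [-5.6, -2.6], [-5.7, -2.2]]
```

```bash
F(){ python3 -c "from h import *; feel()"; }
python3 -m creep '[[-5.9,-1.8,-0.1,0,0,0,0],[-6.0,-1.4,-0.1,0,0,0,0],[-6.1,-1.0,-0.1,0,0,0,0],[-6.1,-0.5,-0.1,0,0,0,0],[-6.1,-0.1,-0.2,0,0,0,0]]'; F
python3 -m creep '[[-6.1,0.3,-0.1,0,0,0,0],[-6.1,0.7,-0.1,0,0,0,0],[-6.0,1.2,-0.1,0,0,0,0],[-5.9,1.6,-0.1,0,0,0,0],[-5.8,2.0,-0.2,0,0,0,0]]'; F
```

```text
time_s: 14.85
eef_pos: [0.5416, -0.0604, 0.2855]
tool_rot: [[0.002, -0.326, 0.945], [0.002, 0.945, 0.326], [-1.0, 0.001, 0.003]]
force: [6.3, 7.2, -4.7]
finger_gap: 0.0207
t 14.85 th -91.3 r 88.4 z 285.5  Ftan(resist) 6.13 Frad -7.29 Fz -4.75 tz -0.00
time_s: 15.35
eef_pos: [0.5121, -0.0541, 0.2849]
tool_rot: [[0.004, -0.326, 0.945], [0.002, 0.945, 0.326], [-1.0, 0.001, 0.004]]
force: [9.8, 8.6, -6.3]
finger_gap: 0.0208
t 15.35 th -110.9 r 87.9 z 284.9  Ftan(resist) 6.05 Frad -11.52 Fz -6.30 tz -0.03
```

```bash
F(){ python3 -c "from h import *; feel()"; }
python3 -m creep '[[-5.4,2.6,-0.3,0,0,0,0],[-5.2,3.0,-0.2,0,0,0,0],[-5.0,3.4,-0.2,0,0,0,0],[-4.7,3.7,-0.2,0,0,0,0],[-4.5,4.1,-0.2,0,0,0,0]]'; F
python3 -m creep '[[-4.5,4.2,-0.1,0,0,0,0],[-4.2,4.5,-0.1,0,0,0,0],[-3.9,4.8,-0.1,0,0,0,0],[-3.5,5.0,-0.2,0,0,0,0],[-3.2,5.3,-0.2,0,0,0,0]]'; F
```

```text
time_s: 15.85
eef_pos: [0.4874, -0.0386, 0.2842]
tool_rot: [[0.004, -0.325, 0.946], [-0.001, 0.946, 0.325], [-1.0, -0.002, 0.004]]
force: [8.2, -0.1, -3.5]
finger_gap: 0.0209
t 15.85 th -130.1 r 87.1 z 284.2  Ftan(resist) 6.33 Frad -5.22 Fz -3.48 tz 0.00
time_s: 16.35
eef_pos: [0.4683, -0.0152, 0.2836]
tool_rot: [[0.005, -0.325, 0.946], [-0.002, 0.946, 0.325], [-1.0, -0.003, 0.004]]
force: [10.0, -2.6, -4.7]
finger_gap: 0.0206
t 16.35 th -150.1 r 86.8 z 283.6  Ftan(resist) 7.22 Frad -7.38 Fz -4.66 tz -0.00
```

```bash
F(){ python3 -c "from h import *; feel()"; }
python3 -m creep '[[-2.6,5.6,-0.2,0,0,0,0],[-2.2,5.7,-0.2,0,0,0,0],[-1.8,5.8,-0.2,0,0,0,0],[-1.4,5.9,-0.2,0,0,0,0],[-1.0,6.0,-0.2,0,0,0,0]]'; F
```

```text
time_s: 16.85
eef_pos: [0.4585, 0.0132, 0.2829]
tool_rot: [[0.002, -0.325, 0.946], [-0.003, 0.946, 0.325], [-1.0, -0.004, 0.001]]
force: [2.1, -5.5, 0.0]
finger_gap: 0.0209
t 16.85 th -170.1 r 86.3 z 282.9  Ftan(resist) 5.74 Frad -1.13 Fz 0.04 tz -0.01
```

```bash
F(){ python3 -c "from h import *; feel()"; }
python3 -m creep '[[-0.7,6.1,-0.1,0,0,0,0],[-0.3,6.1,-0.1,0,0,0,0],[0.1,6.1,-0.1,0,0,0,0],[0.5,6.1,-0.1,0,0,0,0],[1.0,6.1,-0.2,0,0,0,0]]'; F
python3 -m creep '[[1.4,6.0,-0.1,0,0,0,0],[1.8,5.9,-0.1,0,0,0,0],[2.2,5.7,-0.1,0,0,0,0],[2.6,5.6,-0.1,0,0,0,0],[3.0,5.4,-0.2,0,0,0,0]]'; F
```

```text
time_s: 17.35
eef_pos: [0.4588, 0.0437, 0.2822]
tool_rot: [[0.001, -0.325, 0.946], [-0.003, 0.946, 0.325], [-1.0, -0.004, -0.0]]
force: [-0.7, -6.8, -0.1]
finger_gap: 0.0206
t 17.35 th 169.5 r 86.2 z 282.2  Ftan(resist) 6.81 Frad -0.59 Fz -0.14 tz 0.01
time_s: 17.85
eef_pos: [0.4695, 0.0724, 0.2815]
tool_rot: [[-0.0, -0.325, 0.946], [-0.003, 0.946, 0.325], [-1.0, -0.003, -0.001]]
force: [-2.9, -6.4, 1.6]
finger_gap: 0.0204
t 17.85 th 149.0 r 86.3 z 281.5  Ftan(resist) 6.96 Frad -0.76 Fz 1.61 tz 0.04
```

```bash
F(){ python3 -c "from h import *; feel()"; }
python3 -m creep '[[3.2,5.3,-0.1,0,0,0,0],[3.6,5.0,-0.1,0,0,0,0],[3.9,4.7,-0.1,0,0,0,0],[4.2,4.4,-0.1,0,0,0,0],[4.5,4.1,-0.1,0,0,0,0]]'; F
python3 -m creep '[[4.9,3.7,-0.1,0,0,0,0],[5.2,3.3,-0.1,0,0,0,0],[5.4,3.0,-0.1,0,0,0,0],[5.6,2.6,-0.1,0,0,0,0],[5.7,2.2,-0.1,0,0,0,0]]'; F
```

```text
time_s: 18.35
eef_pos: [0.4889, 0.0955, 0.2809]
tool_rot: [[-0.001, -0.325, 0.946], [-0.004, 0.946, 0.325], [-1.0, -0.003, -0.002]]
force: [-3.1, -8.0, -0.2]
finger_gap: 0.021
t 18.35 th 129.0 r 86.9 z 280.9  Ftan(resist) 7.42 Frad -4.27 Fz -0.16 tz -0.08
time_s: 18.85
eef_pos: [0.5152, 0.1106, 0.2803]
tool_rot: [[-0.002, -0.325, 0.946], [-0.003, 0.946, 0.325], [-1.0, -0.002, -0.003]]
force: [-6.5, -5.3, 1.0]
finger_gap: 0.0208
t 18.85 th 108.9 r 87.3 z 280.3  Ftan(resist) 7.92 Frad -2.91 Fz 0.99 tz -0.01
```

```bash
F(){ python3 -c "from h import *; feel()"; }
python3 -m creep '[[5.9,1.8,-0.1,0,0,0,0],[6.0,1.4,-0.1,0,0,0,0],[6.1,1.0,-0.1,0,0,0,0],[6.1,0.5,-0.1,0,0,0,0],[6.1,0.1,-0.1,0,0,0,0]]'; F; F
python3 - <<'E'
from h import *
from scipy.optimize import least_squares
P=np.array([[.5416,-.0604],[.5121,-.0541],[.4874,-.0386],[.4683,-.0152],[.4585,.0132],[.4588,.0437],[.4695,.0724],[.4889,.0955],[.5152,.1106]])
Fs=np.array([[6.3,7.2],[9.8,8.6],[8.2,-.1],[10,-2.6],[2.1,-5.5],[-.7,-6.8],[-2.9,-6.4],[-3.1,-8],[-6.5,-5.3]])
s=bot.state();P=np.vstack([P,s['eef_pos'][:2]]);Fs=np.vstack([Fs,s['force'][:2]])
r=least_squares(lambda c:np.hypot(*(P-c).T)-.088,[.543,.028]);c=r.x;print(c,(r.fun*1e3).round(2))
d=P-c;u=d/np.linalg.norm(d,axis=1)[:,None]
print(np.degrees(np.arctan2(d[:,1],d[:,0])).round(1));print("M/.088",(-(Fs[:,0]*d[:,1]-Fs[:,1]*d[:,0])/.088).round(2),(Fs*u).sum(1).round(1))
E
```

```text
time_s: 19.35
eef_pos: [0.5449, 0.1159, 0.2796]
tool_rot: [[-0.004, -0.325, 0.946], [-0.002, 0.946, 0.325], [-1.0, -0.0, -0.004]]
force: [-8.2, -2.0, 1.6]
finger_gap: 0.0206
t 19.35 th 89.1 r 87.9 z 279.6  Ftan(resist) 8.12 Frad -2.11 Fz 1.57 tz 0.04
t 19.35 th 89.1 r 87.9 z 279.6  Ftan(resist) 8.12 Frad -2.11 Fz 1.57 tz 0.04
[0.54520907 0.02770435] [ 0.18  0.25 -0.03  0.07 -0.09 -0.12 -0.08  0.13  0.16  0.22]
[ -92.3 -112.  -131.1 -150.8 -170.5  169.5  149.4  129.7  109.9   90.2]
M/.088 [6.01 5.87 6.24 7.15 5.77 6.8  6.98 7.51 7.93 8.18] [ -7.5 -11.6  -5.3  -7.5  -1.2  -0.5  -0.8  -4.2  -2.8  -2. ]
```

```bash
F(){ python3 -c "
import h; h.AX=h.np.array([.5452,.0277]); h.feel()"; }
python3 -m creep '[[3.07,0,-0.1,0,0,0,0],[3.07,-0.1,-0.1,0,0,0,0],[3.06,-0.2,-0.1,0,0,0,0],[3.05,-0.3,-0.1,0,0,0,0],[3.03,-0.4,0,0,0,0,0]]'; F
python3 -m creep '[[3.01,-0.5,-0.1,0,0,0,0],[2.99,-0.6,-0.1,0,0,0,0],[2.97,-0.7,-0.1,0,0,0,0],[2.94,-0.8,-0.1,0,0,0,0],[2.9,-0.9,0,0,0,0,0]]'; F
```

```text
time_s: 19.85
eef_pos: [0.56, 0.1148, 0.2793]
tool_rot: [[-0.004, -0.325, 0.946], [-0.002, 0.946, 0.325], [-1.0, -0.0, -0.004]]
force: [-9.5, -3.4, 1.4]
finger_gap: 0.0206
t 19.85 th 80.4 r 88.3 z 279.3  Ftan(resist) 8.83 Frad -4.93 Fz 1.38 tz 0.03
time_s: 20.35
eef_pos: [0.5746, 0.1111, 0.279]
tool_rot: [[-0.005, -0.325, 0.946], [-0.002, 0.946, 0.325], [-1.0, -0.001, -0.005]]
force: [-10.8, -4.3, 1.1]
finger_gap: 0.0208
t 20.35 th 70.6 r 88.4 z 279.0  Ftan(resist) 8.79 Frad -7.65 Fz 1.15 tz 0.00
```

```bash
python3 - <<'E'
import numpy as np
w=np.array([20,40,59,78,98,118,138,158,178,197.5,207.5,217]);f=np.array([6.01,5.87,6.24,7.15,5.77,6.8,6.98,7.51,7.93,8.18,8.83,8.79])
for k in(1.6,2.05,2.4):
  for wb in range(70,200,10):
    g=k*np.clip(w-wb,0,None)/57.3;f0=(f-g).mean();print(k,wb,round(f0,2),round(((f-g-f0)**2).mean()**.5,3))
E
```

```text
1.6 70 5.4 0.68
1.6 80 5.61 0.611
1.6 90 5.79 0.509
1.6 100 5.98 0.425
1.6 110 6.14 0.381
1.6 120 6.3 0.378
1.6 130 6.44 0.4
1.6 140 6.57 0.46
1.6 150 6.69 0.534
1.6 160 6.8 0.625
1.6 170 6.89 0.71
1.6 180 6.98 0.802
1.6 190 7.05 0.881
2.05 70 4.91 1.06
2.05 80 5.17 0.959
2.05 90 5.41 0.821
2.05 100 5.64 0.696
2.05 110 5.85 0.588
2.05 120 6.05 0.51
2.05 130 6.23 0.448
2.05 140 6.4 0.444
2.05 150 6.55 0.478
2.05 160 6.69 0.558
2.05 170 6.81 0.643
2.05 180 6.93 0.748
2.05 190 7.02 0.841
2.4 70 4.52 1.376
2.4 80 4.83 1.254
2.4 90 5.11 1.094
2.4 100 5.38 0.944
2.4 110 5.62 0.802
2.4 120 5.86 0.684
2.4 130 6.07 0.569
2.4 140 6.27 0.508
2.4 150 6.45 0.486
2.4 160 6.61 0.536
2.4 170 6.75 0.605
2.4 180 6.89 0.713
2.4 190 6.99 0.812
```

```bash
F(){ python3 -c "
import h; h.AX=h.np.array([.5452,.0277]); h.feel()"; }
python3 -m creep '[[2.8,-1.2,-0.1,0,0,0,0],[2.8,-1.3,-0.1,0,0,0,0],[2.7,-1.4,-0.1,0,0,0,0],[2.7,-1.5,-0.1,0,0,0,0],[2.6,-1.6,0,0,0,0,0]]'; F
python3 - <<'E'
from h import *
for i in range(6):
    S=bot.camera("side");print(bot.state()['force'].round(2))
T=bot.camera("top");crop(S,273,190,80,90,6,"pics/m_side.png");crop(T,265,185,110,80,6,"pics/m_top.png")
print(bot.state()['eef_pos'])
E
```

```text
time_s: 20.85
eef_pos: [0.5882, 0.1049, 0.2787]
tool_rot: [[-0.004, -0.326, 0.946], [-0.0, 0.946, 0.326], [-1.0, 0.001, -0.004]]
force: [-10.2, 1.5, 2.2]
finger_gap: 0.0208
t 20.85 th 60.9 r 88.4 z 278.7  Ftan(resist) 9.66 Frad -3.66 Fz 2.23 tz -0.04
[-10.22   0.91   2.74]
[-8.44 -0.21  2.79]
[-8.98 -0.3   1.78]
[-8.64 -0.11  2.35]
[-8.81  0.53  0.72]
[-7.84  0.28  1.2 ]
pics/m_side.png x0,y0 233 145 s 6
pics/m_top.png x0,y0 210 145 s 6
[0.5884374  0.10477757 0.27867504]
```

View pics/m_side.png

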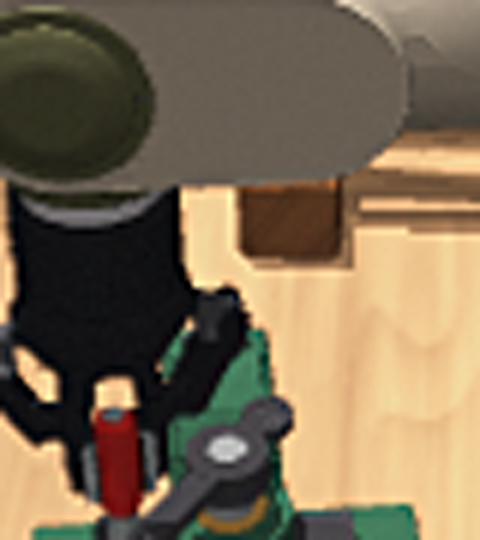

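Resistance is about 9.7 N against about 6.1 N free, roughly 90–100° past the bite, so I'll stop winding. Next I release, rise, and turn the tool square to the arm for folding.

```bash
python3 -m creep '[[0,0,0,0,0,0,0.3],[0,0,0,0,0,0,0.5],[0,0,0,0,0,0,0.6],[0,0,10,0,0,0,0.6],[0,0,30,0,0,0,0.6]]'
python3 -m creep '[[0,0,40,0,0,-8,0.6],[5,8.7,5,0,0,-8,0.3],[5,8.7,0,0,0,-8,0],[5,8.7,0,0,0,-8,0],[5,8.7,0,0,0,-8,0]]'
python3 -m creep '[[0,0,0,0,0,-8,0],[0,0,0,0,0,-2,0],[0,0,0,0,0,0,0],[0,0,0,0,0,0,0],[0,0,0,0,0,0,0]]'
python3 - <<'E'
from h import *
T=bot.camera("top");S=bot.camera("side");crop(S,273,200,90,100,6,"pics/n_side.png");crop(T,255,170,110,80,6,"pics/n_top.png")
s=bot.state();print(s['eef_pos'],s['force'],s['q'])
A=np.array([.5452,.0277])
for th in(58,60,62,64):
  B=A+.088*np.array([np.cos(np.radians(th)),np.sin(np.radians(th))])
  print(th,B,proj(S,[*B,.2495+.076])[0],proj(S,[*B,.2495+.046])[0],proj(T,[*B,.2495+.076])[0])
E
```

```text
time_s: 21.7
eef_pos: [0.5892, 0.1049, 0.3167]
tool_rot: [[-0.005, -0.325, 0.946], [-0.0, 0.946, 0.325], [-1.0, 0.002, -0.004]]
force: [0.0, -0.0, -0.1]
finger_gap: 0.0515
time_s: 22.2
eef_pos: [0.6101, 0.1401, 0.3638]
tool_rot: [[0.001, 0.364, 0.931], [0.0, 0.931, -0.364], [-1.0, 0.0, 0.001]]
force: [-0.7, -0.9, -0.4]
finger_gap: 0.0
time_s: 22.7
eef_pos: [0.6098, 0.1397, 0.3632]
tool_rot: [[0.0, 0.515, 0.857], [0.0, 0.857, -0.515], [-1.0, 0.0, 0.0]]
force: [0.2, 0.5, -0.1]
finger_gap: -0.0001
pics/n_side.png x0,y0 228 150 s 6
pics/n_top.png x0,y0 200 130 s 6
[0.60983603 0.13969959 0.36303117] [ 0.81073427  0.59888174 -0.93372867] [ 2.18987064e+00  2.96118629e+01  4.96918587e+01 -1.13529556e-03
  1.00690274e+02  3.31833848e+01]
58 [0.5918329  0.10232823] [250.47372375 212.73050166] [251.20363786 220.85406411] [230.20133573 156.25382759]
60 [0.5892     0.10391024] [251.34653989 213.12483952] [252.06189171 221.25172044] [229.52046733 157.29133316]
62 [0.5865135  0.10539939] [252.24494674 213.49906352] [252.9451842  221.62912015] [228.87629215 158.3514567 ]
64 [0.58377666 0.10679388] [253.16777005 213.85256922] [253.85236192 221.98565657] [228.26961593 159.432952  ]
```

View pics/n_side.png

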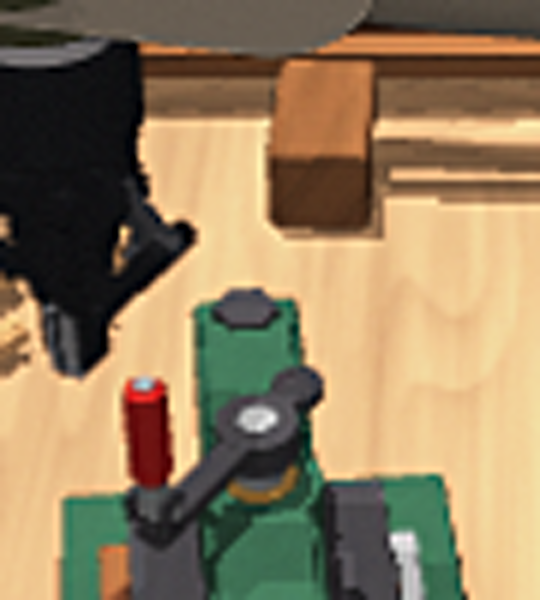

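View pics/n_top.png

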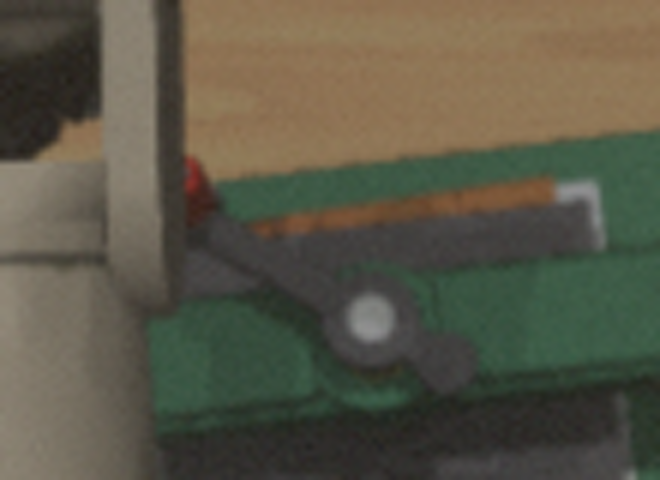

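Handle still upright (side crop (148,430)), crank at about 61°. I'll lower outside it and push inward.

```bash
python3 -m creep '[[-1.9,1.1,-20,0,0,0,0],[0,0,-25,0,0,0,0],[0,0,-23.5,0,0,0,0],[-3.9,-7,0,0,0,0,0],[-3.9,-7,0,0,0,0,0]]'
python3 -m creep '[[-2.9,-5.2,0,0,0,0,0],[-2.9,-5.2,0,0,0,0,0],[-2.9,-5.2,0,0,0,0,0],[-2.9,-5.2,0,0,0,0,0],[-2.9,-5.2,0,0,0,0,0]]'
python3 - <<'E'
from h import *
T=bot.camera("top");S=bot.camera("side");crop(S,273,200,90,100,6,"pics/o_side.png")
s=bot.state();print(s['eef_pos'],s['force'])
E
```

```text
time_s: 23.3
eef_pos: [0.6, 0.1263, 0.2952]
tool_rot: [[0.0, 0.515, 0.857], [-0.0, 0.857, -0.515], [-1.0, 0.0, 0.0]]
force: [-0.3, -0.4, -0.1]
finger_gap: -0.0004
time_s: 23.8
eef_pos: [0.5854, 0.1005, 0.2943]
tool_rot: [[-0.0, 0.515, 0.857], [0.0, 0.857, -0.515], [-1.0, 0.0, -0.0]]
force: [0.3, 1.7, -1.2]
finger_gap: -0.0
pics/o_side.png x0,y0 228 150 s 6
[0.58525417 0.10015436 0.29424094] [ 0.55296924  0.76600939 -0.70560639]
```

View pics/o_side.png

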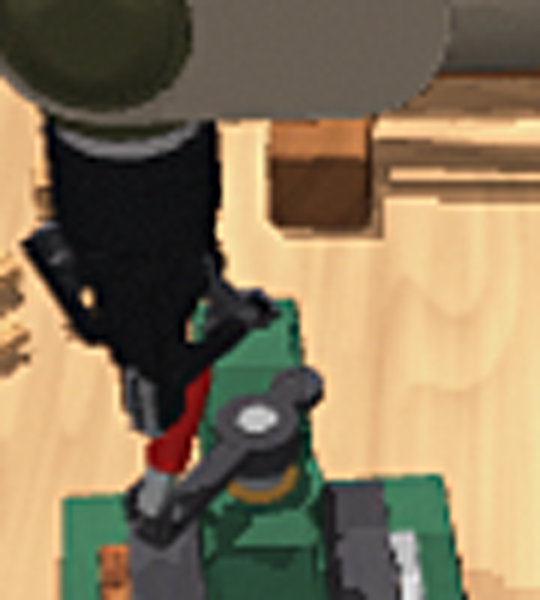

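```bash
python3 -m creep '[[-2.1,-3.8,-2,0,0,0,0],[-2.1,-3.8,-2,0,0,0,0],[-2.1,-3.8,-2.4,0,0,0,0],[-2.1,-3.8,-2.6,0,0,0,0],[-2.1,-3.8,-3,0,0,0,0]]'
python3 -m creep '[[-1.5,-2.6,-3.5,0,0,0,0],[-1.5,-2.6,-3.8,0,0,0,0],[-1.4,-2.6,-3.8,0,0,0,0],[-1.4,-2.6,-3.8,0,0,0,0],[-1.4,-2.6,-3.8,0,0,0,0]]'
python3 - <<'E'
from h import *
T=bot.camera("top");S=bot.camera("side");crop(S,273,200,90,100,6,"pics/p_side.png")
s=bot.state();print(s['eef_pos'],s['force'])
E
```

```text
time_s: 24.4
eef_pos: [0.575, 0.0816, 0.282]
tool_rot: [[-0.0, 0.515, 0.857], [0.0, 0.857, -0.515], [-1.0, -0.0, -0.0]]
force: [0.8, 0.4, 1.0]
finger_gap: -0.0001
time_s: 24.9
eef_pos: [0.5678, 0.0686, 0.2634]
tool_rot: [[-0.0, 0.515, 0.857], [-0.0, 0.857, -0.515], [-1.0, -0.0, 0.0]]
force: [1.6, 1.5, 1.3]
finger_gap: -0.0001
pics/p_side.png x0,y0 228 150 s 6
[0.56761023 0.06841153 0.26309021] [1.07345365 0.51339886 0.01920318]
```

View pics/p_side.png

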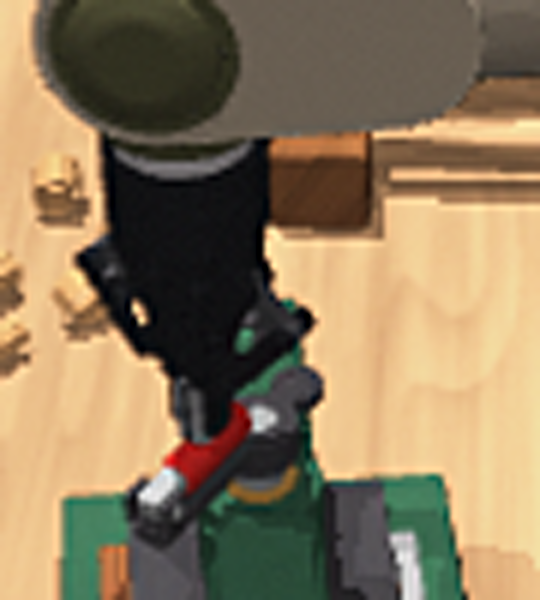

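Nearly flat; pressing it down to its stop.

```bash
python3 -m creep '[[-1.5,-2.6,-1,0,0,0,0],[0,0,-1.5,0,0,0,0],[0,0,-1.5,0,0,0,0],[0,0,-1,0,0,0,0],[0,0,0,0,0,0,0]]'
python3 -m creep '[[0,0,-1,0,0,0,0],[0,0,-1,0,0,0,0],[0,0,0,0,0,0,0],[0,0,0,0,0,0,0],[0,0,0,0,0,0,0]]'
```

```text
time_s: 25.5
eef_pos: [0.5668, 0.0656, 0.2602]
tool_rot: [[0.002, 0.516, 0.857], [-0.002, 0.857, -0.516], [-1.0, -0.0, 0.003]]
force: [-2.5, -3.9, 9.6]
finger_gap: -0.0002
time_s: 26.0
eef_pos: [0.5672, 0.0653, 0.2596]
tool_rot: [[0.005, 0.516, 0.857], [-0.002, 0.857, -0.516], [-1.0, 0.001, 0.006]]
force: [-2.7, -5.1, 16.8]
finger_gap: 0.0004
```

```bash
python3 -m creep '[[0,0,20,0,0,0,0],[0,0,40,0,0,0,0],[0,0,40,0,0,0,0],[-30,30,20,0,0,0,0],[-40,20,0,0,0,0,0]]'
python3 -m creep '[[-40,20,0,0,0,0,0],[-40,20,0,0,0,0,0],[-40,20,0,0,0,0,0],[0,0,0,0,0,0,0],[0,0,0,0,0,0,0]]'
python3 - <<'E'
from h import *
T=bot.camera("top");S=bot.camera("side");crop(S,273,230,90,100,6,"pics/q_side.png");crop(T,255,185,120,90,6,"pics/q_top.png")
cv2.imwrite("pics/q_full.png",S["pixels"][:,:,::-1])
s=bot.state();print(s['time_s'],s['eef_pos'],s['force'])
m=redmask(S);m[:,:230]=0;m[:,290:]=0;m[:190]=0;m[240:]=0;ys,xs=np.nonzero(m);print(xs.mean(),ys.mean(),ys.min(),ys.max())
A=np.array([.5452,.0277])
for th in(57,61,65):
  a=np.array([np.cos(np.radians(th)),np.sin(np.radians(th))])
  for ph in(0,6,12):
    p=np.radians(ph);g=[*(A+a*(.088-.046*np.cos(p))),.2495+.046*np.sin(p)];print(th,ph,proj(S,g)[0],proj(T,g)[0])
for t in("plane","mallet","gauge"):
    print(t,[(atz(c,q['position'],0).round(3)) for c,nm in((T,"top"),(S,"side")) for q in bot.place_of(t,nm)[:1]])
E
```

```text
time_s: 26.5
eef_pos: [0.4968, 0.117, 0.3786]
tool_rot: [[0.004, 0.516, 0.857], [0.0, 0.857, -0.516], [-1.0, 0.003, 0.003]]
force: [-0.0, 0.9, -0.0]
finger_gap: -0.0001
time_s: 27.0
eef_pos: [0.3762, 0.1765, 0.377]
tool_rot: [[0.001, 0.514, 0.858], [0.0, 0.858, -0.514], [-1.0, 0.001, 0.001]]
force: [0.7, 0.5, 0.1]
finger_gap: -0.0003
pics/q_side.png x0,y0 228 180 s 6
pics/q_top.png x0,y0 195 140 s 6
27.1 [0.37711528 0.17594488 0.37644395] [ 1.71058502 -0.19193634 -0.01654191]
262.71 223.81 217 231
57 0 [261.79708655 223.94993975] [247.93958051 172.33363031]
57 6 [261.66315975 222.78733432] [247.74082408 171.89884575]
57 12 [261.4230753  221.72278405] [247.38160888 171.35852555]
61 0 [262.58694483 224.31360928] [247.32954887 173.27605314]
61 6 [262.45987903 223.15289984] [247.12484872 172.85020295]
61 12 [262.23624426 222.09478059] [246.75231444 172.33009887]
65 0 [263.41780685 224.63882466] [246.78724628 174.25776694]
65 6 [263.29799881 223.47980631] [246.57724689 173.8412287 ]
65 12 [263.09175013 222.42744342] [246.19284464 173.34219565]
plane [array([0.343, 0.449, 0.   ]), array([0.351, 0.456, 0.   ])]
mallet [array([ 0.422, -0.508,  0.   ]), array([ 0.435, -0.515,  0.   ])]
gauge [array([0.649, 0.392, 0.   ]), array([0.64 , 0.385, 0.   ])]
```

View pics/q_side.png

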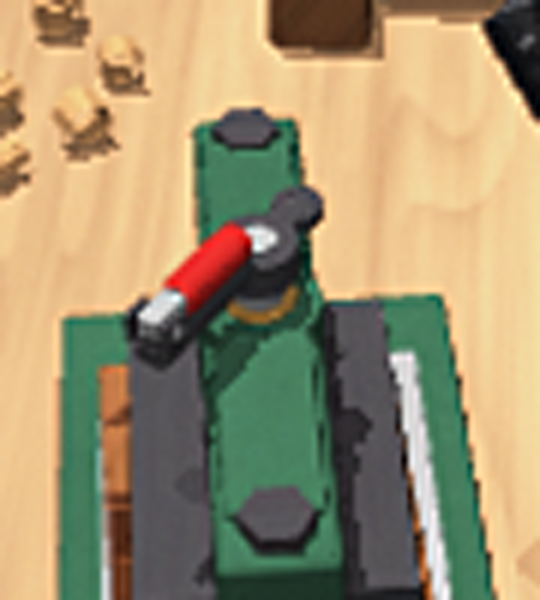

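View pics/q_top.png

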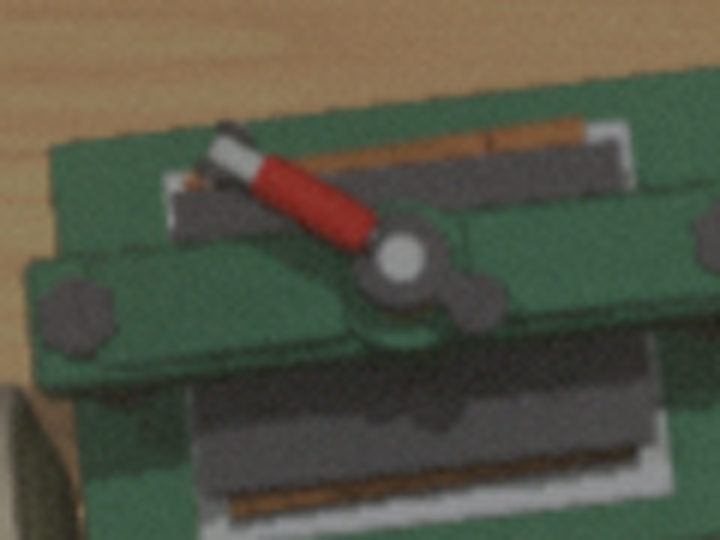

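Side view: the handle lies flat along the arm (crop (205,270)) with the crank at about 61°. Top view: the panel and plate sit as before. Nothing is touching the robot, so I'm handing it in.

```bash
python3 -c "
from bench import bot
print(bot.sign_off(), bot.state()['time_s'])"
```

```text
the job is handed in; nothing more can be done
the job is handed in; nothing more can be done
```

I unfolded the handle, wound the press to about a quarter turn past first bite and folded the handle back flat. The job was handed in at about 27 s. I could not measure the clamping force directly.

- **Unfolding:** The handle slipped out of the fingers about halfway up. My first push then caught on its end face, with about 50 N upward (about 59 N in all) on the wrist. A lower push took it to its stop, where it held against about 18 N. The pictures showed it upright before any winding.
- **Winding:** I wound about 227° clockwise. Resistance rose from about 6.1 N free to about 9.7 N. Single readings scattered by about 0.5 N, and one at 78° was high (7.2 N). The fit puts first bite at about 135°, give or take 15°, so the press should be about 0.25 turn past it, or roughly 150 N.
- **Folding:** I pressed the handle down onto its stop with about 17 N, and it did not move further. The last pictures show it flat along the arm with the crank still at about 61°.
- **Surroundings:** The last pictures showed no visible shift of the panel. The top camera put the plane, mallet and gauge within about 4 mm of where they started. The side camera differed by about 11–12 mm, which I put down to the detector's own error because nothing came near them. The robot was clear of everything at hand-in.

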